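# Centre the beacon on the test stand

## Task

The small top-heavy signal beacon stands off centre on the little round platform of the test stand. Without gripping or lifting it, push it with light taps of the fingers until it stands upright in the middle of the ring line on the platform, let it come to rest untouched, and only then press the large button on the control box fully down to start the test. Do not tip the beacon or push it hard, do not press the small button, and leave everything else where it is.

Things in the scene. Friction and masses are not known exactly. Their poses are not given: they have to be found in the camera images.
- beacon: signal beacon standing on the stand's platform: black foot 32 mm across (0 to 8 mm up), white flange, its widest part, 42 mm across from 11 to 22 mm up, then a white dome 32 mm across that narrows above 46 mm; 58 mm high, about 0.15 kg, top-heavy. Round about its z. Origin at the centre of its underside, z up. It slides when pushed slowly at the flange (a light push of 1 to 2 N), and tips or jams if pushed near the top
- stand_top (a point): centre of the upper face of the test stand's fixed round dark steel platform, 46 mm above the table; the platform is 68 mm across, 8 mm thick, on a 32 mm column with a 90 mm square foot plate 12 mm thick. A thin white ring line about it, 53 mm across, shows the centre: the 42 mm flange should lie inside that line all round. At the start the beacon is 12 to 21 mm off centre in any direction
- start_top (a point): centre of the top face of the large push button (32 mm across) on the control box, a fixed grey box 100 x 130 x 45 mm high; the button is pressed straight down, travel 6 mm, spring 5 N when fully down
- start (a joint): travel of the large button: 0 up, 0.006 fully down; springs back
- lamp_top (a point): centre of the top face of the small button (16 mm across) on the same box, 72 mm from the large one; not to be pressed
- lamp (a joint): travel of the small button: 0 up, 0.006 fully down
- spare: bystander: a second beacon of exactly the same shape and size as beacon, standing upright on the table; origin at the centre of its underside
- strip: bystander: green terminal strip, 16 x 64 x 22 mm high, lying on the table, long side along its y
- module: bystander: grey box-shaped relay module with a raised middle, 90 (its x) x 35 x 56 mm high, lying on the table; origin at the centre of its underside
- collar: bystander: plain aluminium collar, 48 mm outside, 35 mm inside, 14 mm high, flat on the table
- driver: bystander: screwdriver about 170 mm long lying on the table along its x
- cup: bystander: blue plastic cup, 70 mm across the rim, 70 mm high, standing on the table; origin at the centre of its underside
Not all that is in view belongs to the job. Leave any green or yellow look-alike of the beacon alone.

How it is judged:
On the way, in this order (a step that is already met when the one before it is completed fails the run):
1. the beacon stands upright, at rest and untouched, within 5 mm of the platform's centre (horizontal distance between beacon and stand_top below 0.005 m and angle between beacon's own z axis and vertical below 0.08 rad and linear speed of beacon below 0.01 m/s and contact force between the fingers and beacon below 0.05 N), for 0.3 s.
2. the large button is pressed down (value of joint start above 0.0045 m), for 0.05 s.
At the end, for the whole second after the job is handed in: the beacon stands upright (within 0.08 rad) and at rest on the platform, its axis within 5 mm of the platform's centre, after which the large button was pressed (over 4.5 mm) and let up again (horizontal distance between beacon and stand_top below 0.005 m and angle between beacon's own z axis and vertical below 0.08 rad and linear speed of beacon below 0.01 m/s and z of beacon in the frame of stand_top between -0.003 and 0.003 m and value of joint start below 0.002 m); the robot touches nothing.
It fails at once if the beacon is tipped by more than 0.35 rad, lifted, or falls off the platform (angle between beacon's own z axis and vertical above 0.35 rad or z of beacon in the frame of stand_top above 0.01 m or z of beacon in the frame of stand_top below -0.008 m).
It fails at once if the beacon is gripped or pushed hard (over 12 N) (contact force between any of the arm, the fingers and beacon above 12 N).
It fails at once if the large button is pressed while the beacon is off centre (over 6 mm) (value of joint start above 0.0045 m and horizontal distance between beacon and stand_top above 0.006 m).
It fails at once if the small button is pressed (value of joint lamp above 0.003 m).
It fails at once if another loose thing is moved by more than 15 mm (distance of any of spare, strip, module, collar, driver, cup from where it was at the start of the episode above 0.015 m).
It also fails if it takes over 61 s, if anything falls off the work surface, if the arm or the gripper's body presses on something with over 40 N, if the wrist force passes 120 N, or if a joint passes its speed limit or range.

## Robot

A 6-joint arm with a two-finger parallel gripper is mounted at the origin on the work surface. World frame = base frame: x ahead of the robot, y to its left, z up, the work surface at z = 0. Lengths are in m, angles in rad, forces in N, time in s.
With the tool pointing down it reaches from about 0.375 to 0.9 m from the base axis. Payload 3.1 kg.
Tool frame: the origin (TCP) lies midway between the tips of the shut fingers; the grasp point (between the pads) lies 19 mm behind it (pinch_z is the distance from the TCP to the grasp point, in m); y points along the fingers, z is the direction in which the jaws open and shut, and the axes are right-handed (so a half turn about y gives the same grasp; the last joint's range is limited). The gripper opens to 87 mm and grips with 3 to 60 N. Pads are 19 mm wide; open, the fingers measure 117 mm over their backs; the gripper's body (75 mm by 190 mm) begins 51 mm behind the grasp point.
Start: joints at [0.952, 0.527, 1.433, -0, 1.181, -0.178], TCP at [0.267, 0.565, 0.223] pointing down, gripper open.
Joint ranges: [-3.08, 3.08], [-0.75, 2.2], [0.22, 2.44], [-1.43, 4.57], [0, 2.65], [-2.85, 2.85]. Speed limits (rad/s): [2.79, 2.79, 3.14, 3.14, 3.14, 3.14].

## Interface

Orientations are given as a unit quaternion [x, y, z, w].
In Python, from rig import * gives the robot as it stands.
- The arm moves only by the tool drive_tool, never from a script. Its argument "plan" is a list of rows, each a list of 7 numbers: the shift along the tool's x, y, z in mm, then the turn, a rotation vector about the tool's x, y, z in degrees, then the finger opening in mm, from 0 to 87. A call has 1 to 10 rows; each row is the pose to reach, as a shift and turn from the pose commanded when the call began, along the tool's axes at that moment; what a row does not reach only later rows make up. A row lasts 1/10 s, in which the tool goes at most 50 mm and 8.59 degrees, less where a joint would pass 70% of its speed; a pose out of reach is approached as far as the arm can. A call with a gripper value outside its range is refused whole. The fingers move at their own pace and stop on an object; "newtons" is the grip in N (left out, the last holds). Time passes only in rows, so rows that repeat a pose let the fingers close. It gives the time, the measured TCP pose, the force and the opening at its end, in the units of the state.
- get_obs(): the state, without advancing time (a new reading comes with each control period).
- camera(name): name is "side" or "top"; returns the picture (384x512x3 uint8, blue, green, red); there is no depth.
- get_calibration(name): a dict with "fx", "fy", "cx", "cy" (pixels), "origin" and "rotation" of the camera in the world. Camera axes: x right, y down, z forward; pixel columns grow to the right and rows downward; lengths in m; the calibration is good to about 2 mm. A picture is of the moment at which its call begins. get_calibration takes no time and is no camera call.
- hand_in(): hands the job in, once; it reports no verdict.
Trained networks look in the newest picture that a camera, given by its name, has taken for a name from the list of things; names that differ only in an ending like _2 or _b are one class to them, and where a whole thing is asked for, a point or a joint stands for the part that bears it (a point fixed in the world has none). Each returns a list of dicts, best first, with "conf" (0 to 1); they miss things now and then, are a little off and sometimes report something else, mostly with a low value. They report only what shows in the picture. A call takes as long as a camera call. They do not tell look-alikes from the thing itself.
- spot_in(camera, target): "location" ([column, row] in pixels, amid what is visible of it).
- mark_of(camera, target): "location" ([column, row] in pixels: a listed point, or the origin of a listed thing).
The state is a dict: "time": time; "q": joint angles; "joint_velocities": joint speeds; "joint_torque": joint torques, N m; "position": TCP position; "tool_rot": TCP orientation; "ft_force": force on the tool from outside, world axes, zero at the start; "moment": the same for the moment, N m; "grip_width": finger opening in m.
Only numpy, scipy, OpenCV 4.12 (cv2) and the standard library are available. Lean on these libraries where they do the work, as an engineer would, in place of code of your own. Each camera call takes 0.05 s, during which the arm holds its last target. There are 200 camera calls.

## Working session

There is one attempt and no reset: what is moved stays moved. The work goes in short steps, Python scripts to look and compute and a tool call to move; the robot and the scene stay as the last step left them, time stands still between calls to the robot, and variables do not carry over. Pictures are saved under pics/ and viewed, about 8 in all and at most 12, crops included, and the job is handed in when it is done.

Besides the shell and the picture viewer there is one more tool, called after ">>>" by a JSON object that holds its "name" and its "arguments", one argument or row to a line. drive_tool: Moves the arm, as the interface text tells. Its arguments: {"type":"object","properties":{"plan":{"type":"array","items":{"type":"array","items":{"type":"number"}}},"newtons":{"type":"number"}},"required":["plan"]}

```bash
ls; mkdir -p pics; cat > h.py <<'E'
from rig import *
import numpy as np, cv2
from scipy.spatial.transform import Rotation as R
def ray(cam,px,z):
    c=get_calibration(cam); Rm=np.array(c["rotation"]); o=np.array(c["origin"])
    d=Rm@np.array([(px[0]-c["cx"])/c["fx"],(px[1]-c["cy"])/c["fy"],1.])
    return o+d*(z-o[2])/d[2]
def proj(cam,p):
    c=get_calibration(cam); v=np.array(c["rotation"]).T@(np.array(p)-c["origin"])
    return [round(float(c["fx"]*v[0]/v[2]+c["cx"]),1),round(float(c["fy"]*v[1]/v[2]+c["cy"]),1)]
E
python3 - <<'E'
from h import *
o=get_obs(); print(o)
for c in("side","top"):
    im=camera(c); cv2.imwrite(f"pics/{c}0.png",im); k=get_calibration(c); print(c,k)
H={"beacon":0,"stand_top":.046,"start_top":.05,"lamp_top":.05}
for c in("top","side"):
    for t in H:
        for d in mark_of(c,t)[:4]:
            print(c,t,round(d["conf"],2),np.round(d["location"],1),ray(c,d["location"],.046 if t in("beacon","stand_top") else .05).round(4))
a=cv2.imread("pics/top0.png");b=cv2.imread("pics/side0.png")
E
```

```text
pics
{'time': 0.0, 'q': array([ 9.51487836e-01,  5.28479747e-01,  1.43390864e+00, -2.19351850e-05,
        1.18141541e+00, -1.78496899e-01]), 'joint_velocities': array([ 0.0008503 , -0.00114352, -0.00033602,  0.00035814,  0.00013004,
        0.00030913]), 'joint_torque': array([ 5.38171607e-04, -4.40034628e+01, -1.76594728e+01,  6.32765167e-02,
        5.83184778e-02, -1.65400597e-04]), 'position': array([0.26620895, 0.56464793, 0.2215613 ]), 'tool_rot': array([ 0.69072441, -0.15488571,  0.15429165, -0.68927809]), 'ft_force': array([ 0.20263455,  0.58398332, -0.55840492]), 'moment': array([-0.04279033,  0.03348346, -0.00518625]), 'grip_width': 0.08747482468281359}
side {'fx': 443.2867364924672, 'fy': 443.2867364924672, 'cx': 252.14536877512725, 'cy': 191.18370400796843, 'origin': array([ 0.36981614, -0.6303936 ,  0.87028869]), 'rotation': array([ 0.92738334, -0.13475724,  0.04402256, -0.34621183])}
top {'fx': 347.5439240396978, 'fy': 347.5439240396978, 'cx': 250.892735432867, 'cy': 187.50227605935262, 'origin': array([0.4140338 , 0.01589001, 0.95871195]), 'rotation': array([ 0.71468727, -0.6945266 ,  0.0581536 , -0.05893278])}Traceback (most recent call last):
  File "<stdin>", line 9, in <module>
  File "h.py", line 6, in ray
    d=Rm@np.array([(px[0]-c["cx"])/c["fx"],(px[1]-c["cy"])/c["fy"],1.])
      ~~^~~~~~~~~~~~~~~~~~~~~~~~~~~~~~~~~~~~~~~~~~~~~~~~~~~~~~~~~~~~~~~
ValueError: matmul: Input operand 1 has a mismatch in its core dimension 0, with gufunc signature (n?,k),(k,m?)->(n?,m?) (size 3 is different from 4)
```

View pics/top0.png

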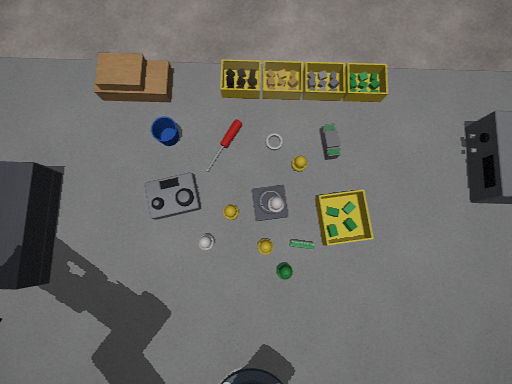

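View pics/side0.png

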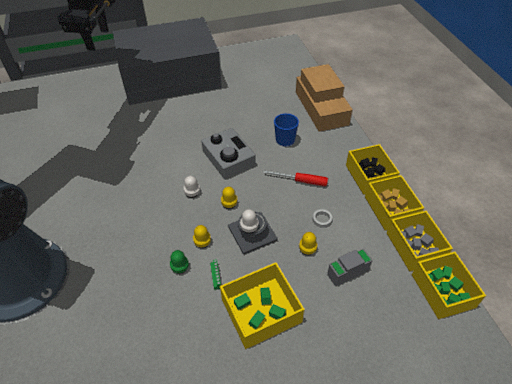

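The top view shows the stand at about (270,202) with the white beacon on it at (276,205). The other white beacon, the spare, is on the table at (206,241). The control box is at (172,196), with the large button at (184,198) and the small one at (157,203). The yellow and green look-alikes stand on the table. I'll measure now, with one enlarged crop of the stand and box.

```bash
sed -i 's/np.array(c\["rotation"\])/R.from_quat(c["rotation"]).as_matrix()/' h.py
python3 - <<'E'
from h import *
for c in("top","side"):
    camera(c)
    for t in("beacon","stand_top","start_top","lamp_top"):
        for d in mark_of(c,t)[:5]:
            print(c,t,round(d["conf"],2),np.round(d["location"],1),ray(c,d["location"],.046 if t in("beacon","stand_top") else .055).round(4))
o=get_obs();print(R.from_quat(o["tool_rot"]).as_matrix().round(3))
a=cv2.imread("pics/top0.png")[160:250,140:310];b=cv2.imread("pics/side0.png")[190:260,205:285]
cv2.imwrite("pics/crop0.png",np.vstack([cv2.resize(a,(680,360),interpolation=3)[:300],cv2.copyMakeBorder(cv2.resize(b,(343,300),interpolation=3),0,0,0,337,0)]))
E
```

```text
top beacon 0.59 [232.8 210. ] [0.5053 0.065  0.046 ]
top beacon 0.58 [275.1 205.2] [ 0.5212 -0.0462  0.046 ]
top beacon 0.58 [270.5 250.7] [ 0.4026 -0.0363  0.046 ]
top beacon 0.58 [297.  164.1] [ 0.6342 -0.1032  0.046 ]
top beacon 0.53 [225.3 144.8] [0.6824 0.092  0.046 ]
top stand_top 0.63 [268.8 199. ] [ 0.5372 -0.0292  0.046 ]
top start_top 0.66 [183.9 196.9] [0.5352 0.1941 0.055 ]
top lamp_top 0.36 [157.8 202.5] [0.5184 0.2614 0.055 ]
side beacon 0.82 [178.1 264.9] [ 0.3489 -0.0988  0.046 ]
side beacon 0.78 [252.5 225.6] [ 0.5319 -0.0444  0.046 ]
side beacon 0.75 [204.5 241.8] [ 0.4162 -0.0565  0.046 ]
side beacon 0.67 [229.3 204.8] [0.496  0.0309 0.046 ]
side beacon 0.54 [306.6 249.3] [ 0.6279 -0.1409  0.046 ]
side stand_top 0.57 [252.7 221.2] [ 0.5359 -0.0324  0.046 ]
side start_top 0.53 [229.7 148.4] [0.5435 0.2104 0.055 ]
side lamp_top 0.57 [215.7 137.8] [0.5174 0.2618 0.055 ]
[[ 0.904  0.     0.427]
 [-0.427 -0.     0.904]
 [ 0.    -1.    -0.   ]]
```

View pics/crop0.png

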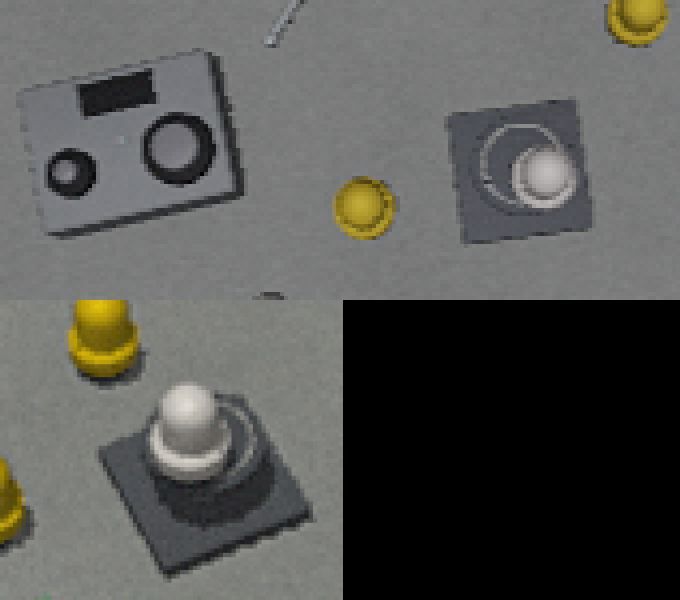

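The crop confirms the beacon on the platform, offset to image right and down from the ring. The start button is the large one on the right and the lamp button is on the left. Next I'll fit the ring and the beacon silhouette in both views.

```bash
cat >> h.py <<'E'
from scipy.optimize import minimize
T=np.linspace(0,2*np.pi,240,endpoint=False)
def circ(x,y,z,r): return np.c_[x+r*np.cos(T),y+r*np.sin(T),0*T+z]
def projn(cam,P):
    c=get_calibration(cam); v=(np.asarray(P)-c["origin"])@R.from_quat(c["rotation"]).as_matrix()
    return np.c_[c["fx"]*v[:,0]/v[:,2]+c["cx"],c["fy"]*v[:,1]/v[:,2]+c["cy"]]
S=6
def sil(cam,x,y,box,z0=.046):  # soft silhouette of the white part, in box x0,y0,w,h
    m=np.zeros((box[3]*S,box[2]*S),np.uint8)
    for parts in([(.011,.021),(.022,.021)],[(.022,.016),(.046,.016),(.052,.0135),(.056,.008),(.058,.003)]):
        P=np.vstack([projn(cam,circ(x,y,z0+z,r)) for z,r in parts])
        h=cv2.convexHull(((P+.5-box[:2])*S*16).astype(np.int32))
        cv2.fillConvexPoly(m,h,255,shift=4)
    return cv2.resize(m,(box[2],box[3]),interpolation=cv2.INTER_AREA)/255.
def white(im): 
    f=im.astype(float); v=f.min(2); sat=f.max(2)-v
    return np.clip((v-95)/60,0,1)*(sat<45)
def find_beacon(cam,im,guess,half=22):
    c=projn(cam,[[guess[0],guess[1],.07]])[0].astype(int); box=(c[0]-half,c[1]-half,2*half,2*half)
    w=white(im)[box[1]:box[1]+box[3],box[0]:box[0]+box[2]]
    f=lambda p:((sil(cam,*p,box)-w)**2).sum()
    g=[(f((guess[0]+a,guess[1]+b)),guess[0]+a,guess[1]+b) for a in np.arange(-.024,.025,.004) for b in np.arange(-.024,.025,.004)]
    s=min(g)
    r=minimize(f,s[1:],method="Nelder-Mead",options=dict(initial_simplex=[s[1:],(s[1]+.002,s[2]),(s[1],s[2]+.002)],xatol=1e-5))
    return r.x,r.fun
def find_ring(cam,im,guess,beacon):
    g=cv2.cvtColor(im,6).astype(np.float32)
    m=np.zeros(g.shape,np.uint8); b=sil(cam,*beacon,(0,0,512,384)); bad=cv2.dilate((b>.02).astype(np.uint8),np.ones((5,5)))
    def f(p):
        def s(r):
            q=projn(cam,circ(p[0],p[1],.046,r)).astype(np.float32).reshape(-1,1,2)
            return cv2.remap(g,q,None,1)[:,0], cv2.remap(bad,q,None,0)[:,0]==0
        a,o=s(.0265);i,_=s(.0225);e,_=s(.0305)
        return -np.mean((a-.5*i-.5*e)[o])
    G=min((f((guess[0]+a,guess[1]+b)),guess[0]+a,guess[1]+b) for a in np.arange(-.01,.011,.002) for b in np.arange(-.01,.011,.002))
    r=minimize(f,G[1:],method="Nelder-Mead",options=dict(initial_simplex=[G[1:],(G[1]+.001,G[2]),(G[1],G[2]+.001)],xatol=1e-5))
    return r.x,r.fun
E
python3 - <<'E'
from h import *
for c in("top","side"):
    im=cv2.imread(f"pics/{c}0.png"); b,e=find_beacon(c,im,(.523,-.046)); s,q=find_ring(c,im,(.533,-.034),b)
    print(c,b.round(4),e,s.round(4),q,"offset mm",((b-s)*1e3).round(1))
im=cv2.imread("pics/top0.png")
# box buttons: bright tops
g=cv2.cvtColor(im,6)
print(ray("top",(140+179/4,160+149/4),.055), ray("top",(140+71/4,160+172/4),.055))
for n,d in(("spare",0),("yel",0)): pass
for px in((231,212),(300,163),(265,247),(285,271),(206,242)): print(px,ray("top",px,.03).round(3))
for px in((302,244),): print("strip",ray("top",px,.02).round(3))
E
```

```text
top [ 0.5226 -0.0454] 214.15193579392542 [ 0.533  -0.0332] -37.42388916015625 offset mm [-10.4 -12.3]Traceback (most recent call last):
  File "<stdin>", line 3, in <module>
  File "h.py", line 32, in find_beacon
    g=[(f((guess[0]+a,guess[1]+b)),guess[0]+a,guess[1]+b) for a in np.arange(-.024,.025,.004) for b in np.arange(-.024,.025,.004)]
        ~^^^^^^^^^^^^^^^^^^^^^^^^^
  File "h.py", line 31, in <lambda>
    f=lambda p:((sil(cam,*p,box)-w)**2).sum()
                 ~~~^^^^^^^^^^^^
  File "h.py", line 21, in sil
    P=np.vstack([projn(cam,circ(x,y,z0+z,r)) for z,r in parts])
                 ~~~~~^^^^^^^^^^^^^^^^^^^^^^
  File "h.py", line 15, in projn
    c=get_calibration(cam); v=(np.asarray(P)-c["origin"])@R.from_quat(c["rotation"]).as_matrix()
ValueError: time passes only in moves, steps and waits
```

```bash
sed -i '0,/^from scipy.spatial/s//import functools\nget_calibration=functools.lru_cache(None)(get_calibration)\nfrom scipy.spatial/' h.py
python3 - <<'E'
from h import *
for c in("top","side"):
    im=cv2.imread(f"pics/{c}0.png"); b,e=find_beacon(c,im,(.523,-.046)); s,q=find_ring(c,im,(.533,-.034),b)
    print(c,b.round(4),e,s.round(4),q,"offset mm",((b-s)*1e3).round(1))
    p=projn(c,[[*b,.075]])[0].astype(int); print(im[p[1]-11:p[1]+12:1,p[0]-12:p[0]+13:2].min(2))
print(ray("top",(140+179/4,160+149/4),.055), ray("top",(140+71/4,160+172/4),.055))
for px in((231,212),(300,163),(265,247),(285,271),(206,242)): print(px,ray("top",px,.03).round(3))
for px in((302,244),): print("strip",ray("top",px,.02).round(3))
E
```

```text
top [ 0.5226 -0.0454] 214.15193579392542 [ 0.533  -0.0332] -37.42388916015625 offset mm [-10.4 -12.3]
[[ 74 138  73  74  73  74 126  87  74  79  76 112 121]
 [119 104  73  76  74  71  73 120  75  72  79 106 121]
 [122  79  80  82  80  76  73 117  88  76  73 113 122]
 [109  81  78  80  76  74  73  68 103  75  78 111 123]
 [ 75  77  77  78  72  88  85  96 121  73  66  92 126]
 [ 78  78  80  74  89 114 106 116 120  82  75  76 125]
 [ 79  82  80  77 143 116 141 147 131 101  77  80 122]
 [ 78  83  78 114 120 142 159 162 149 123  75  74 124]
 [ 79  80  76 139 104 154 171 174 162 122  94  74 125]
 [ 82  79  49 164 127 160 177 182 172 149  92  79 126]
 [ 79  80  70 159 129 164 182 188 175 151 118  72 125]
 [ 82  79  76 160 132 167 182 185 176 154 120  78 114]
 [ 78  81  76 162 129 164 179 182 174 148 130  76 112]
 [ 78  81  95 155 109 164 174 179 168 133 145  77 106]
 [108  81  59 170 126 153 167 168 161 119 131  75 106]
 [126  81  79 152 101 127 159 163 141 157 124  73 109]
 [123  94  76 145 145  97 125 130 118 174  97  77 110]
 [ 77 133  79 105 169 141  90 111 171 146  75  76  89]
 [ 79  7
[... 1256 characters left out ...]
70 167 156 109 107 116 107 101  93  98 127  74]
 [ 77  72 153 172  99 112 107  97  99  87 109 116  73]
 [ 78  70 136 178 122 105  98  95  89 103 126  85  72]
 [ 80  64 109 192 167 122  98  89 105 148 133  51  74]
 [ 81  50  76 184 195 169 151 134 141 182 152  52  65]
 [ 78  62  89 140 182 192 199 198 185 162 108  41  70]
 [ 81  73  63 101 148 177 185 179 168 107  86  19 106]]
[0.53430411 0.19177249 0.055     ] [0.51711901 0.26144962 0.055     ]
(231, 212) [0.501 0.07  0.03 ]
(300, 163) [ 0.641 -0.114  0.03 ]
(265, 247) [ 0.412 -0.023  0.03 ]
(285, 271) [ 0.351 -0.076  0.03 ]
(206, 242) [0.42  0.133 0.03 ]
strip [ 0.422 -0.121  0.02 ]
  return _methods._mean(a, axis=axis, dtype=dtype,
  ret = ret.dtype.type(ret / rcount)
```

```bash
cat >> h.py <<'E'
def outline(cam,x,y,z0=.046):
    m=(sil(cam,x,y,(0,0,512,384),z0)*255).astype(np.uint8); return m
def hulls(cam,x,y,z0=.046):
    out=[]
    for parts in([(.011,.021),(.022,.021)],[(.022,.016),(.046,.016),(.052,.0135),(.056,.008),(.058,.003)]):
        P=np.vstack([projn(cam,circ(x,y,z0+z,r)) for z,r in parts]).astype(np.float32)
        out.append(cv2.convexHull(P)[:,0])
    return out
def find_beacon(cam,im,guess,rad=.012):
    g=cv2.GaussianBlur(cv2.cvtColor(im,6).astype(np.float32),(0,0),.6)
    H0=hulls(cam,*guess); c0=np.array(guess)
    pts=[]
    for k,h in enumerate(H0):
        d=np.roll(h,-1,0)-h; n=np.maximum((np.linalg.norm(d,axis=1)/.5).astype(int),1)
        for a,v,m in zip(h,d,n):
            L=np.linalg.norm(v)
            if L<1e-6: continue
            nr=np.array([v[1],-v[0]])/L
            for t in range(m):
                p=a+v*t/m
                if cv2.pointPolygonTest(H0[1-k],tuple(map(float,p)),True)>-1.5: continue
                pts.append((*p,*nr,L/m))
    pts=np.array(pts); cen=np.mean(np.vstack(H0),0)
    if np.mean(((pts[:,:2]-cen)*pts[:,2:4]).sum(1))<0: pts[:,2:4]*=-1
    J=np.array([projn(cam,[[*(c0+e),.065]])[0]-projn(cam,[[*c0,.065]])[0] for e in(np.array([.01,0]),np.array([0,.01]))]).T/.01
    def f(p):
        q=pts[:,:2]+J@(np.asarray(p)-c0)
        s=lambda o:cv2.remap(g,(q+o*pts[:,2:4]).astype(np.float32).reshape(-1,1,2),None,1)[:,0]
        return -np.average(np.clip(s(-1)-s(1),-40,60),weights=pts[:,4])
    A=np.arange(-rad,rad+.0005,.001)
    G=min((f((guess[0]+a,guess[1]+b)),guess[0]+a,guess[1]+b) for a in A for b in A)
    r=minimize(f,G[1:],method="Nelder-Mead",options=dict(initial_simplex=[G[1:],(G[1]+.001,G[2]),(G[1],G[2]+.001)],xatol=1e-5))
    return r.x,round(float(r.fun),1)
E
python3 - <<'E'
from h import *
vis=[]
for c in("top","side"):
    im=cv2.imread(f"pics/{c}0.png"); b,e=find_beacon(c,im,(.523,-.045)); b,e=find_beacon(c,im,b,.005); s,q=find_ring(c,im,(.533,-.034),b)
    print(c,b.round(4),e,s.round(4),q,"offset mm",((b-s)*1e3).round(1))
    p=projn(c,[[*s,.055]])[0].astype(int); cr=cv2.resize(im[p[1]-25:p[1]+25,p[0]-25:p[0]+25],(500,500),interpolation=3)
    for h in hulls(c,*b)+[projn(c,circ(*s,.046,.0265))]: cv2.polylines(cr,[((h+.5-(p-25))*10).astype(np.int32)],True,(0,0,255),1)
    vis.append(cv2.resize(cr,(400,400)))
cv2.imwrite("pics/fit0.png",np.hstack(vis))
E
```

```text
top [ 0.5231 -0.0462] -56.6 [ 0.533  -0.0332] -37.42388916015625 offset mm [ -9.9 -13.1]
side [ 0.5225 -0.0467] -47.0 [ 0.5332 -0.0341] -41.475059509277344 offset mm [-10.7 -12.6]
  return _methods._mean(a, axis=axis, dtype=dtype,
  ret = ret.dtype.type(ret / rcount)
```

View pics/fit0.png

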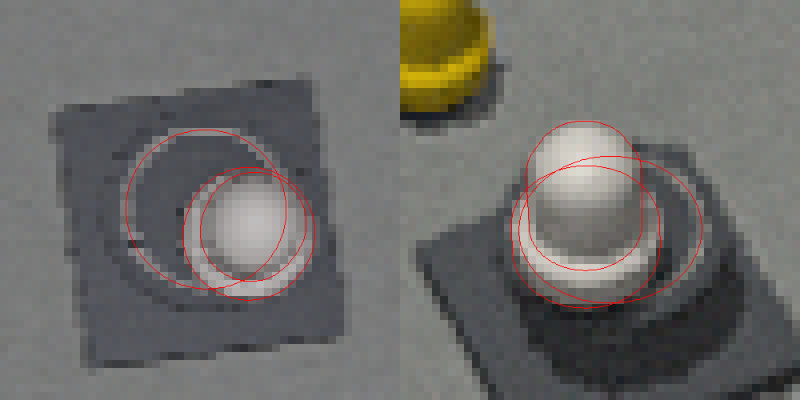

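The fits agree in both views to under 1 mm: stand centre at (0.533, -0.0335) and beacon at (0.523, -0.0463). The push needed is (+10.3, +12.9) mm, heading 51.5°. I'll use the two slightly open fingertips as a self-centring fork at flange height.

```bash
cat >> h.py <<'E'
def to(pos,yaw):  # shift mm and turn deg in present tool axes; tool down, tool x heading yaw deg
    o=get_obs(); A=R.from_quat(o["tool_rot"]); c,s=np.cos(np.radians(yaw)),np.sin(np.radians(yaw))
    B=R.from_matrix(np.c_[[c,s,0],[0,0,-1],[-s,c,0]])
    print("now",o["position"].round(4),"t",round(o["time"],2),"F",np.round(o["ft_force"],2),"w",round(o["grip_width"],4),
      "yaw",round(float(np.degrees(np.arctan2(*A.as_matrix()[[1,0],0]))),2))
    print("row",A.inv().apply(np.array(pos)-o["position"]).dot(1e3).round(1),np.degrees((A.inv()*B).as_rotvec()).round(2))
E
python3 - <<'E'
from h import *
to((.488,-.090,.16),-128.5)
E
```

```text
now [0.2666 0.5652 0.2226] t 0.65 F [ 0.08 -1.19 -0.37] w 0.0871 yaw -25.25
row [ 479.8   62.6 -498.2] [ -0.   103.25   0.  ]
```

>>> {"name": "drive_tool", "arguments": {
  "plan": [
    [480, 0, -498, 0, 103, 0, 20],
    [480, 0, -498, 0, 103, 0, 20],
    [480, 0, -498, 0, 103, 0, 20],
    [480, 0, -498, 0, 103, 0, 20],
    [480, 0, -498, 0, 103, 0, 20],
    [480, 0, -498, 0, 103, 0, 20],
    [480, 0, -498, 0, 103, 0, 20],
    [480, 0, -498, 0, 103, 0, 20],
    [480, 0, -498, 0, 103, 0, 20],
    [480, 0, -498, 0, 103, 0, 20]
  ]
}}

```text
time: 1.65
position: [0.4274, 0.0897, 0.223]
tool_rot: [0.397, -0.584, 0.585, -0.398]
ft_force: [1.0, 0.3, -0.7]
grip_width: 0.0213
```

```bash
python3 - <<'E'
from h import *
to((.488,-.090,.13),-128.5)
E
```

```text
now [0.4274 0.0897 0.223 ] t 1.65 F [ 1.04  0.26 -0.69] w 0.0213 yaw -111.56
row [144.9  93.  122.2] [-0.06 16.94 -0.04]
```

>>> {"name": "drive_tool", "arguments": {
  "plan": [
    [145, 0, 122, 0, 17, 0, 20],
    [145, 0, 122, 0, 17, 0, 20],
    [145, 0, 122, 0, 17, 0, 20],
    [145, 0, 122, 0, 17, 0, 20],
    [145, 90, 122, 0, 17, 0, 20],
    [145, 93, 122, 0, 17, 0, 20],
    [145, 93, 122, 0, 17, 0, 20],
    [145, 93, 122, 0, 17, 0, 20]
  ]
}}

```text
time: 2.45
position: [0.488, -0.0876, 0.1296]
tool_rot: [-0.309, 0.637, -0.636, 0.309]
ft_force: [0.1, -0.8, 0.5]
grip_width: 0.0201
```

```bash
python3 - <<'E'
from h import *
u=np.array([np.cos(np.radians(51.5)),np.sin(np.radians(51.5))])
b=np.array([.523,-.0463])
p=b-u*.048; print(p)
to((*p,.061),-128.5)
E
```

```text
[ 0.4931193  -0.08386519]
now [ 0.488  -0.0876  0.1296] t 2.45 F [ 0.08 -0.84  0.48] w 0.0201 yaw -128.2
row [-6.1 68.6  1.8] [0.09 0.3  0.02]
```

>>> {"name": "drive_tool", "arguments": {
  "plan": [
    [-6, 40, 2, 0, 0, 0, 20],
    [-6, 68, 2, 0, 0, 0, 20],
    [-6, 68, 2, 0, 0, 0, 20],
    [-6, 68, 2, 0, 0, 0, 20]
  ]
}}

```text
time: 2.85
position: [0.495, -0.0845, 0.0636]
tool_rot: [0.308, -0.635, 0.637, -0.31]
ft_force: [-0.6, -0.4, 0.3]
grip_width: 0.0201
```

```bash
python3 - <<'E'
from h import *
u=np.array([np.cos(np.radians(51.5)),np.sin(np.radians(51.5))])
v=[]
for c in("top","side"):
    im=camera(c); p=np.array(proj(c,(.52,-.05,.06))).astype(int)
    if c=="side":
        b,e=find_beacon(c,im,(.523,-.0463),.008);print(b,e)
    v.append(cv2.resize(im[p[1]-40:p[1]+40,p[0]-40:p[0]+40],(400,400),interpolation=3))
cv2.imwrite("pics/a1.png",np.hstack(v))
p=np.array([.523,-.0463])-u*.030
to((*p,.061),-128.5)
E
```

```text
[ 0.52205819 -0.03520543] -5.9
now [ 0.4953 -0.0847  0.064 ] t 2.95 F [ 0.5  -0.05 -0.3 ] w 0.02 yaw -128.17
row [-17.3   3.   -2.1] [-0.28  0.33 -0.08]
```

View pics/a1.png

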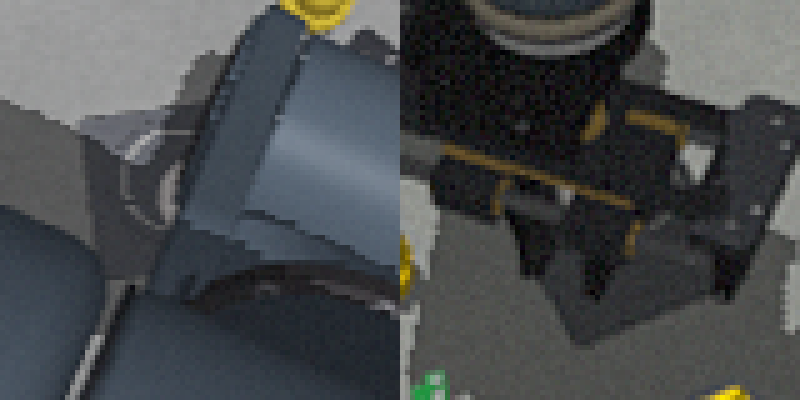

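Both views are mostly hidden by the gripper, with only a sliver of the beacon visible. So I'll push in slow steps by geometry, stop short, and back off to look.

>>> {"name": "drive_tool", "arguments": {
  "plan": [
    [-3, 1, -1, 0, 0, 0, 20],
    [-5, 2, -2, 0, 0, 0, 20],
    [-7, 2, -2, 0, 0, 0, 20],
    [-9, 2, -2, 0, 0, 0, 20],
    [-11, 2, -2, 0, 0, 0, 20],
    [-13, 2, -2, 0, 0, 0, 20],
    [-14, 2, -2, 0, 0, 0, 20],
    [-15, 2, -2, 0, 0, 0, 20],
    [-15, 2, -2, 0, 0, 0, 20]
  ]
}}

```text
time: 3.85
position: [0.5012, -0.0711, 0.0595]
tool_rot: [-0.309, 0.636, -0.636, 0.309]
ft_force: [0.5, 0.1, -0.0]
grip_width: 0.02
```

```bash
python3 - <<'E'
from h import *
u=np.array([np.cos(np.radians(51.5)),np.sin(np.radians(51.5))])
p=np.array([.533,-.0335])-u*.031
to((*p,.062),-128.5)
E
```

```text
now [ 0.5012 -0.0711  0.0595] t 3.85 F [ 0.51  0.12 -0.03] w 0.02 yaw -128.19
row [-18.2  -2.5   1.6] [0.   0.31 0.  ]
```

>>> {"name": "drive_tool", "arguments": {
  "plan": [
    [-1, -1, 1, 0, 0, 0, 20],
    [-2, -2, 1.5, 0, 0, 0, 20],
    [-3, -2, 1.5, 0, 0, 0, 20],
    [-4, -2, 1.5, 0, 0, 0, 20],
    [-5, -2, 1.5, 0, 0, 0, 20],
    [-6, -2, 1.5, 0, 0, 0, 20],
    [-7, -2, 1.5, 0, 0, 0, 20],
    [-8, -2, 1.5, 0, 0, 0, 20],
    [-9, -2, 1.5, 0, 0, 0, 20],
    [-10, -2, 1.5, 0, 0, 0, 20]
  ]
}}

```text
time: 4.85
position: [0.5084, -0.0642, 0.0615]
tool_rot: [-0.309, 0.636, -0.636, 0.309]
ft_force: [-1.5, -1.6, 0.0]
grip_width: 0.0199
```

```bash
python3 - <<'E'
from h import *
u=np.array([np.cos(np.radians(51.5)),np.sin(np.radians(51.5))])
p=np.array([.533,-.0335])-u*.031
to((*p,.062),-128.5)
v=[]
for c in("top","side"):
    im=camera(c); p=np.array(proj(c,(.52,-.05,.06))).astype(int)
    v.append(cv2.resize(im[p[1]-40:p[1]+40,p[0]-40:p[0]+40],(400,400),interpolation=3))
cv2.imwrite("pics/a2.png",np.hstack(v))
E
```

```text
now [ 0.5084 -0.0642  0.0615] t 4.85 F [-1.47 -1.6   0.04] w 0.0199 yaw -128.2
row [-8.3 -0.5  0.2] [0.02 0.3  0.01]
```

View pics/a2.png

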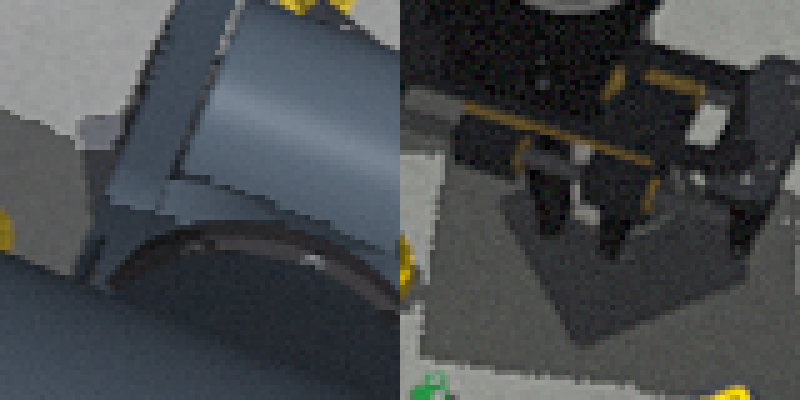

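The force opposes the push at about 2 N, so the fork is in contact and sliding the beacon. The side view shows the beacon's white between the two tips. I'll continue slowly, then back off to look.

>>> {"name": "drive_tool", "arguments": {
  "plan": [
    [-1, 0, 0, 0, 0, 0, 20],
    [-2, 0, 0, 0, 0, 0, 20],
    [-3, 0, 0, 0, 0, 0, 20],
    [-4, 0, 0, 0, 0, 0, 20],
    [-5, 0, 0, 0, 0, 0, 20],
    [-6, 0, 0, 0, 0, 0, 20],
    [-6, 0, 0, 0, 0, 0, 20]
  ]
}}

```text
time: 5.65
position: [0.5123, -0.0594, 0.0615]
tool_rot: [0.309, -0.636, 0.636, -0.309]
ft_force: [-1.1, -0.2, 1.0]
grip_width: 0.02
```

```bash
python3 - <<'E'
from h import *
u=np.array([np.cos(np.radians(51.5)),np.sin(np.radians(51.5))])
p=np.array([.533,-.0335])-u*.031
to((*p,.062),-128.5)
E
```

```text
now [ 0.5123 -0.0594  0.0615] t 5.65 F [-1.09 -0.17  1.02] w 0.02 yaw -128.19
row [-2.1 -0.5  0.1] [-0.    0.31 -0.01]
```

>>> {"name": "drive_tool", "arguments": {
  "plan": [
    [3, 0, 0, 0, 0, 0, 20],
    [8, 0, 0, 0, 0, 0, 20],
    [20, 0, 0, 0, 0, 0, 20],
    [50, 0, 0, 0, 0, 0, 20],
    [95, -20, 0, 0, 0, 0, 20],
    [140, -60, 0, 0, 0, 0, 20],
    [140, -80, 0, 0, 0, 0, 20],
    [140, -80, 0, 0, 0, 0, 20]
  ]
}}

```text
time: 6.45
position: [0.4261, -0.1726, 0.1443]
tool_rot: [0.307, -0.635, 0.639, -0.309]
ft_force: [0.7, 0.3, 0.5]
grip_width: 0.0201
```

```bash
python3 - <<'E'
from h import *
to((.5,-.1,.062),-128.5)
v=[]
for c in("top","side"):
    im=camera(c); cv2.imwrite(f"pics/{c}3.png",im)
    b,e=find_beacon(c,im,(.53,-.037),.014);b,e=find_beacon(c,im,b,.005); s=np.array([.533,-.0332]) if c=="top" else np.array([.5332,-.0341]); print(c,b.round(4),e,((b-s)*1e3).round(1))
    p=projn(c,[[*s,.055]])[0].astype(int); cr=cv2.resize(im[p[1]-25:p[1]+25,p[0]-25:p[0]+25],(400,400),interpolation=3)
    for h in hulls(c,*b): cv2.polylines(cr,[((h+.5-(p-25))*8).astype(np.int32)],True,(0,0,255),1)
    v.append(cr)
cv2.imwrite("pics/a3.png",np.hstack(v))
E
```

```text
now [ 0.4261 -0.1726  0.1443] t 6.45 F [0.72 0.33 0.5 ] w 0.0201 yaw -128.42
row [-102.8   82.4   12.3] [-0.39  0.08 -0.01]
top [ 0.5296 -0.0371] -54.9 [-3.4 -3.9]
side [ 0.5322 -0.029 ] -29.3 [-1.   5.1]
```

View pics/a3.png

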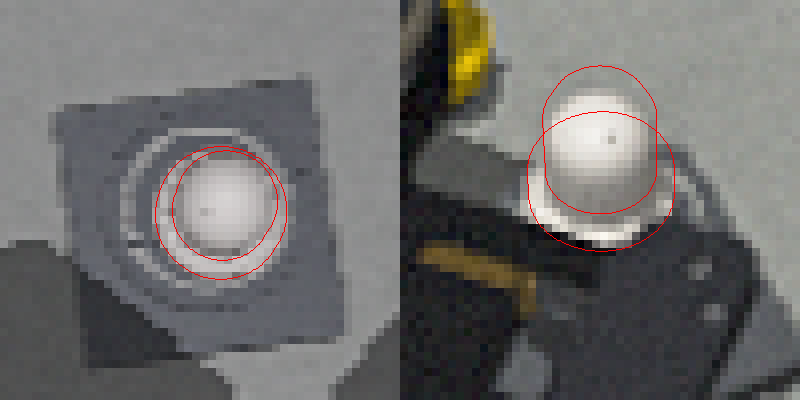

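The top view shows the beacon upright at (225,205) in the crop, and its fit agrees with the fork geometry (28 mm ahead of the TCP). It still needs (+3.4, +3.9) mm. The side view is blocked by the gripper, so that fit is invalid. I'll go back the same way and push another 5 mm.

```bash
python3 - <<'E'
from h import *
u=np.array([np.cos(np.radians(51.5)),np.sin(np.radians(51.5))])
to((*(np.array([.5123,-.0594])-u*.010),.062),-128.5)
E
```

```text
now [ 0.4253 -0.1702  0.1419] t 6.55 F [ 0.09 -0.58  0.2 ] w 0.02 yaw -128.28
row [-130.9   80.    -0.5] [-0.08  0.22 -0.01]
```

>>> {"name": "drive_tool", "arguments": {
  "plan": [
    [-40, 40, 0, 0, 0, 0, 20],
    [-70, 70, 0, 0, 0, 0, 20],
    [-100, 80, 0, 0, 0, 0, 20],
    [-115, 80, 0, 0, 0, 0, 20],
    [-124, 80, 0, 0, 0, 0, 20],
    [-129, 80, 0, 0, 0, 0, 20],
    [-131, 80, 0, 0, 0, 0, 20],
    [-131, 80, 0, 0, 0, 0, 20]
  ]
}}

```text
time: 7.35
position: [0.5067, -0.0672, 0.0623]
tool_rot: [0.308, -0.636, 0.636, -0.309]
ft_force: [-0.4, -0.3, 0.5]
grip_width: 0.0202
```

```bash
python3 - <<'E'
from h import *
u=np.array([np.cos(np.radians(51.5)),np.sin(np.radians(51.5))])
to((*(np.array([.5123,-.0594])+u*.005),.062),-128.5)
E
```

```text
now [ 0.5067 -0.0672  0.0623] t 7.35 F [-0.43 -0.29  0.45] w 0.0202 yaw -128.23
row [-14.6   0.3  -0.4] [-0.07  0.27 -0.01]
```

>>> {"name": "drive_tool", "arguments": {
  "plan": [
    [-2, 0, 0, 0, 0, 0, 20],
    [-4, 0, 0, 0, 0, 0, 20],
    [-6, 0, 0, 0, 0, 0, 20],
    [-7, 0, 0, 0, 0, 0, 20],
    [-8, 0, 0, 0, 0, 0, 20],
    [-9, 0, 0, 0, 0, 0, 20],
    [-10, 0, 0, 0, 0, 0, 20],
    [-11, 0, 0, 0, 0, 0, 20],
    [-12, 0, 0, 0, 0, 0, 20],
    [-12, 0, 0, 0, 0, 0, 20]
  ]
}}

```text
time: 8.35
position: [0.514, -0.0571, 0.0615]
tool_rot: [-0.309, 0.636, -0.636, 0.309]
ft_force: [0.3, -1.1, -0.7]
grip_width: 0.0204
```

```bash
python3 - <<'E'
from h import *
u=np.array([np.cos(np.radians(51.5)),np.sin(np.radians(51.5))])
to((*(np.array([.5123,-.0594])+u*.005),.062),-128.5)
E
```

```text
now [ 0.514  -0.0571  0.0615] t 8.35 F [ 0.34 -1.09 -0.7 ] w 0.0204 yaw -128.19
row [-2.1 -0.5  0.1] [0.01 0.31 0.  ]
```

>>> {"name": "drive_tool", "arguments": {
  "plan": [
    [-1, 0, 0, 0, 0, 0, 20],
    [-2, 0, 0, 0, 0, 0, 20],
    [-2, 0, 0, 0, 0, 0, 20],
    [1, 0, 0, 0, 0, 0, 20],
    [6, 0, 0, 0, 0, 0, 20],
    [20, 0, 0, 0, 0, 0, 20],
    [50, 0, 0, 0, 0, 0, 20],
    [95, -30, 0, 0, 0, 0, 20],
    [140, -60, 0, 0, 0, 0, 20],
    [140, -90, 0, 0, 0, 0, 20]
  ]
}}

```text
time: 9.35
position: [0.4237, -0.1696, 0.1515]
tool_rot: [-0.308, 0.638, -0.636, 0.306]
ft_force: [1.2, -0.1, 0.2]
grip_width: 0.0199
```

>>> {"name": "drive_tool", "arguments": {
  "plan": [
    [0, -50, 0, 0, 0, 0, 0],
    [0, -80, 0, 0, 0, 0, 0],
    [0, -80, 0, 0, 0, 0, 0]
  ]
}}

```text
time: 9.65
position: [0.4292, -0.1697, 0.2357]
tool_rot: [0.307, -0.633, 0.64, -0.31]
ft_force: [0.2, -0.3, -0.2]
grip_width: 0.0041
```

```bash
python3 - <<'E'
from h import *
to((.45,.10,.20),-128.5)
v=[]
for c in("top","side"):
    im=camera(c); cv2.imwrite(f"pics/{c}4.png",im)
    b,e=find_beacon(c,im,(.533,-.034),.010);b,e=find_beacon(c,im,b,.005); s=np.array([.533,-.0332]) if c=="top" else np.array([.5332,-.0341]); print(c,b.round(4),e,((b-s)*1e3).round(1), find_ring(c,im,s,b))
    p=projn(c,[[*s,.055]])[0].astype(int); cr=cv2.resize(im[p[1]-25:p[1]+25,p[0]-25:p[0]+25],(400,400),interpolation=3)
    for h in hulls(c,*b): cv2.polylines(cr,[((h+.5-(p-25))*8).astype(np.int32)],True,(0,0,255),1)
    v.append(cr)
cv2.imwrite("pics/a4.png",np.hstack(v))
E
```

```text
now [ 0.4292 -0.1697  0.2357] t 9.65 F [ 0.18 -0.26 -0.19] w 0.0041 yaw -128.27
row [-224.6   34.2 -151. ] [-0.6   0.23 -0.03]
top [ 0.533  -0.0331] -52.6 [0.  0.1] (array([ 0.5333125 , -0.03449688]), np.float64(-36.552490234375))
side [ 0.5324 -0.0167] -4.5 [-0.8 17.4] (array([ 0.53294587, -0.033477  ]), np.float64(-26.669443130493164))
  return _methods._mean(a, axis=axis, dtype=dtype,
  ret = ret.dtype.type(ret / rcount)
```

View pics/a4.png

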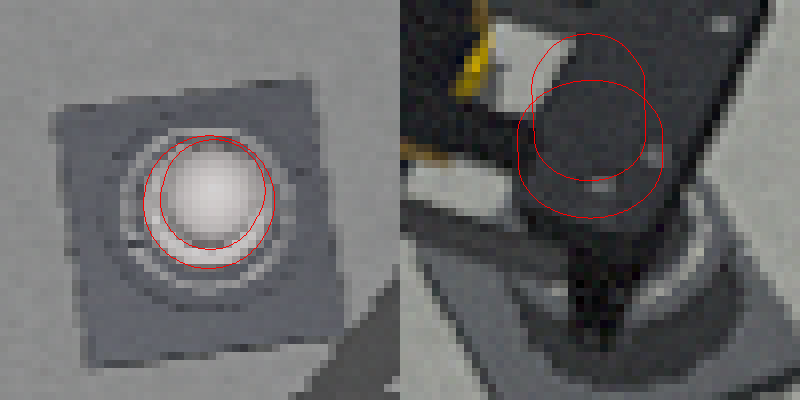

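The beacon stands centred in the ring within about 1.5 mm in the top view; the side view is blocked again. Next I move above the large button with fingers shut, then re-check from the side.

```bash
python3 - <<'E'
from h import *
print(get_obs()["q"])
to((.48,.19,.2357),-98)
E
```

```text
[-6.18590010e-01  2.90361945e-01  1.82404202e+00 -1.22116307e-04
  1.02606778e+00  4.90098711e-02]
now [ 0.4268 -0.1676  0.2319] t 9.75 F [ 0.22  1.15 -0.44] w 0.0017 yaw -128.25
row [-313.8   -4.  -179.6] [-6.000e-02 -3.025e+01  2.000e-02]
```

>>> {"name": "drive_tool", "arguments": {
  "plan": [
    [-314, 0, -180, 0, -30, 0, 0],
    [-314, 0, -180, 0, -30, 0, 0],
    [-314, 0, -180, 0, -30, 0, 0],
    [-314, 0, -180, 0, -30, 0, 0],
    [-314, 0, -180, 0, -30, 0, 0],
    [-314, 0, -180, 0, -30, 0, 0],
    [-314, 0, -180, 0, -30, 0, 0],
    [-314, 0, -180, 0, -30, 0, 0],
    [-314, 0, -180, 0, -30, 0, 0]
  ]
}}

```text
time: 10.65
position: [0.4789, 0.1921, 0.2295]
tool_rot: [-0.465, 0.534, -0.533, 0.463]
ft_force: [0.2, -0.3, -0.7]
grip_width: 0.0008
```

```bash
python3 - <<'E' 2>/dev/null
from h import *
to((.5345,.1925,.085),-98)
v=[]
for c in("top","side"):
    im=camera(c); cv2.imwrite(f"pics/{c}5.png",im)
    b,e=find_beacon(c,im,(.533,-.034),.010);b,e=find_beacon(c,im,b,.005); s=np.array([.533,-.0332]) if c=="top" else np.array([.5332,-.0341]); print(c,b.round(4),e,((b-s)*1e3).round(1))
    p=np.array(proj(c,(.533,-.034,.055))).astype(int); q=np.array(proj(c,(.53,.215,.05))).astype(int)
    cr=cv2.resize(im[p[1]-25:p[1]+25,p[0]-25:p[0]+25],(300,300),interpolation=3)
    for h in hulls(c,*b): cv2.polylines(cr,[((h+.5-(p-25))*6).astype(np.int32)],True,(0,0,255),1)
    i0=cv2.imread(f"pics/{c}0.png")
    B=cv2.resize(i0[q[1]-35:q[1]+35,q[0]-40:q[0]+40],(343,300),interpolation=3)
    for z in(.045,.050,.055,.060):
        h=projn(c,circ(.5345,.1925,z,.016)); cv2.polylines(B,[((h+.5-(q-[40,35]))*300/70).astype(np.int32)],True,(0,int(255*(z-.045)/.015),255),1)
    v.append(np.hstack([cr,B]))
cv2.imwrite("pics/a5.png",np.vstack(v))
E
```

```text
now [0.4789 0.1921 0.2295] t 10.65 F [ 0.16 -0.3  -0.69] w 0.0008 yaw -97.97
row [ -8.4 144.3  55.6] [0.22 0.03 0.09]
top [ 0.533  -0.0331] -52.6 [-0.   0.1]
side [ 0.5326 -0.0331] -42.3 [-0.6  1. ]
```

View pics/a5.png

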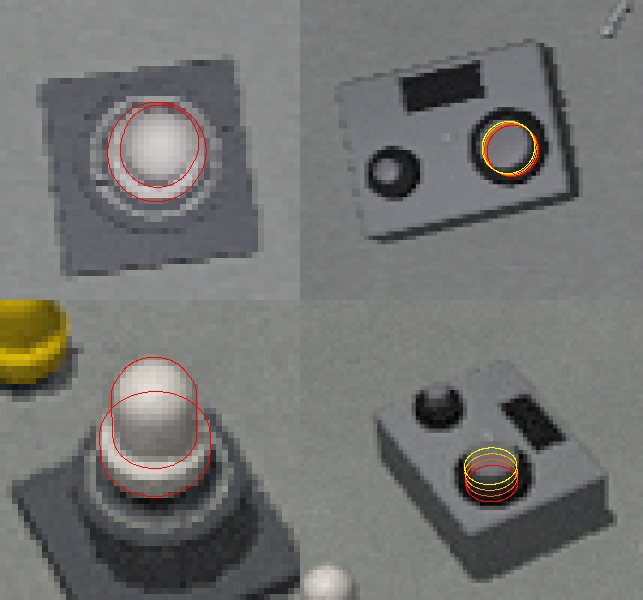

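Both views now fit the beacon upright within about 1.2 mm of the centre. The button circle fits at (0.5345, 0.1925), with its top at about 0.06 m. I'll descend and press.

>>> {"name": "drive_tool", "arguments": {
  "plan": [
    [-8, 0, 55, 0, 0, 0, 0],
    [-8, 50, 55, 0, 0, 0, 0],
    [-8, 100, 55, 0, 0, 0, 0],
    [-8, 140, 55, 0, 0, 0, 0],
    [-8, 155, 55, 0, 0, 0, 0],
    [-8, 160, 55, 0, 0, 0, 0],
    [-8, 160, 55, 0, 0, 0, 0],
    [-8, 160, 55, 0, 0, 0, 0]
  ]
}}

```text
time: 11.55
position: [0.5368, 0.1901, 0.0727]
tool_rot: [0.462, -0.534, 0.535, -0.463]
ft_force: [0.2, 0.2, 0.0]
grip_width: 0.0006
```

```bash
python3 - <<'E'
from h import *
to((.5345,.1925,.053),-98)
E
```

```text
now [0.5368 0.1901 0.0727] t 11.55 F [0.16 0.22 0.01] w 0.0006 yaw -98.28
row [-2.1 19.7 -2.7] [-0.11 -0.28 -0.03]
```

>>> {"name": "drive_tool", "arguments": {
  "plan": [
    [-2, 4, -2, 0, 0, 0, 0],
    [-2, 8, -2, 0, 0, 0, 0],
    [-2, 10, -2, 0, 0, 0, 0],
    [-2, 12, -2, 0, 0, 0, 0],
    [-2, 14, -2, 0, 0, 0, 0],
    [-2, 15, -2, 0, 0, 0, 0],
    [-2, 16, -2, 0, 0, 0, 0],
    [-2, 16, -2, 0, 0, 0, 0]
  ]
}}

```text
time: 12.35
position: [0.5351, 0.1935, 0.0608]
tool_rot: [0.462, -0.533, 0.535, -0.464]
ft_force: [-6.3, -1.3, 34.2]
grip_width: 0.0009
```

The force is 34 N at z = 0.061, so the fingers have reached a hard stop. I'll back off in small steps to get the force profile. A 5 N spring region would show that this is the button bottomed rather than a bezel.

>>> {"name": "drive_tool", "arguments": {
  "plan": [
    [0, -3, 0, 0, 0, 0, 0],
    [0, -3, 0, 0, 0, 0, 0]
  ]
}}

```text
time: 12.55
position: [0.535, 0.1935, 0.0612]
tool_rot: [0.462, -0.534, 0.535, -0.464]
ft_force: [-2.3, -0.3, 17.2]
grip_width: 0.0005
```

>>> {"name": "drive_tool", "arguments": {
  "plan": [
    [0, -2, 0, 0, 0, 0, 0],
    [0, -2, 0, 0, 0, 0, 0]
  ]
}}

```text
time: 12.75
position: [0.535, 0.1935, 0.0618]
tool_rot: [0.462, -0.534, 0.535, -0.464]
ft_force: [-0.1, -1.1, 5.0]
grip_width: 0.0003
```

>>> {"name": "drive_tool", "arguments": {
  "plan": [
    [0, -2, 0, 0, 0, 0, 0],
    [0, -2, 0, 0, 0, 0, 0]
  ]
}}

```text
time: 12.95
position: [0.5349, 0.1935, 0.063]
tool_rot: [0.462, -0.534, 0.535, -0.464]
ft_force: [1.3, 0.1, 3.4]
grip_width: 0.0004
```

>>> {"name": "drive_tool", "arguments": {
  "plan": [
    [0, -2, 0, 0, 0, 0, 0],
    [0, -2, 0, 0, 0, 0, 0]
  ]
}}

```text
time: 13.15
position: [0.5348, 0.1934, 0.0647]
tool_rot: [0.462, -0.534, 0.535, -0.463]
ft_force: [1.9, -0.0, 2.6]
grip_width: 0.0006
```

```bash
python3 - <<'E'
from h import *
to((.5345,.1925,.053),-98)
im=camera("side"); q=np.array(proj("side",(.53,.2,.06))).astype(int)
cv2.imwrite("pics/a6.png",cv2.resize(im[q[1]-40:q[1]+40,q[0]-40:q[0]+40],(500,500),interpolation=3))
E
```

```text
now [0.5348 0.1934 0.0647] t 13.15 F [ 1.93 -0.02  2.56] w 0.0006 yaw -98.21
row [ 0.9 11.7 -0.2] [-0.08 -0.21 -0.03]
```

View pics/a6.png

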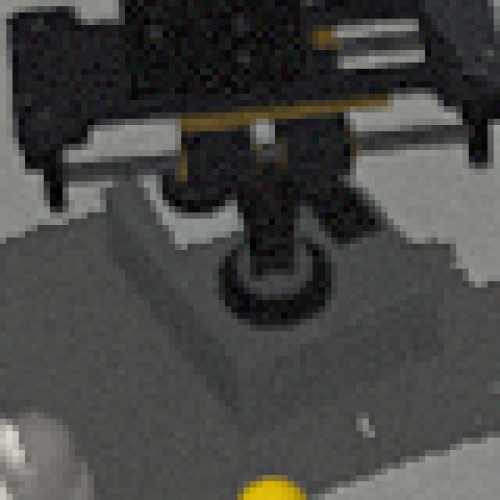

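The profile is a clear spring: 5.0 N at 0.0618 m, 3.4 N at 0.0630 and 2.6 N at 0.0647. The 34 N was therefore the fully-down stop, and the picture shows the fingers centred on the large button, well clear of the small one. Now I'll withdraw and check.

>>> {"name": "drive_tool", "arguments": {
  "plan": [
    [0, -5, 0, 0, 0, 0, 0],
    [0, -30, 0, 0, 0, 0, 0],
    [0, -80, 0, 0, 0, 0, 0],
    [0, -130, 0, 0, 0, 0, 0],
    [0, -150, 0, 0, 0, 0, 0],
    [0, -150, 0, 0, 0, 0, 0],
    [0, -150, 0, 0, 0, 0, 0],
    [0, -150, 0, 0, 0, 0, 0]
  ]
}}

```text
time: 14.0
position: [0.5321, 0.1929, 0.2124]
tool_rot: [-0.465, 0.536, -0.533, 0.461]
ft_force: [-0.2, -0.2, 0.1]
grip_width: 0.0002
```

```bash
python3 - <<'E'
from h import *
ok=True
for c in("top","side"):
    im=camera(c)
    b,e=find_beacon(c,im,(.533,-.034),.006); s=np.array([.533,-.0332]) if c=="top" else np.array([.5332,-.0341]); d=(b-s)*1e3
    print(c,e,d.round(1)); ok&=bool(np.hypot(*d)<3 and e<-35)
o=get_obs(); print(o["position"],o["ft_force"],abs(o["joint_velocities"]).max())
if ok: hand_in(); print("handed in")
E
```

```text
top -52.7 [-0.1  0.1]
side -42.3 [-0.5  1.1]
[0.53259793 0.19292479 0.21240834] [ 0.91425059  0.49977729 -0.05481126] 0.010626685971448974
the job is handed in; nothing more can be done
handed in
```

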